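# Roll the spare pulley into its parking bracket under the bench riser

## Robot

A 6-joint arm with a two-finger parallel gripper is mounted at the origin on the work surface; the furniture and walls round the work are solid. World frame = base frame: x ahead of the robot, y to its left, z up, the work surface at z = 0. Lengths are in m, angles in rad, forces in N, time in s.
With the tool pointing down it reaches from about 0.35 to 0.975 m from the base axis. Payload 4.9 kg.
Tool frame: the origin (TCP) lies midway between the tips of the shut fingers; the grasp point (between the pads) lies behind it (manip.tcp_to_grasp is the z of the grasp point in the tool frame, in m); z points along the fingers, y is the direction in which the jaws open and shut (so a half turn about z gives the same grasp; the last joint's range is limited). The gripper opens to 85 mm and grips with 20 to 120 N. Pads are 22 mm wide; open, the fingers measure 114 mm over their backs; the gripper's body (76 mm by 85 mm) begins 54 mm behind the grasp point. The pads swing forward as they close: fully open they stand 13 mm farther back than shut.
Start: joints at [-0.119, 0.053, 1.613, -0, 1.476, -0.119], TCP at [0.625, 0, 0.231] pointing down, gripper open.
Joint ranges: [-3.01, 3.01], [-1.01, 2.22], [0.06, 2.58], [-1.02, 4.17], [0.09, 2.62], [-3.14, 3.14]. Speed limits (rad/s): [2.57, 2.57, 3.14, 3.14, 3.14, 3.14].

## Interface

Orientations are given as a unit quaternion [w, x, y, z].
In Python, from plant import status, vision, order, regions_of, manip gives the robot as it stands. The module is installed in compiled form; this text tells all that it offers.
- The arm moves only by the shell command python3 -m crank 'ROWS'. ROWS is JSON, one flat list of numbers, 5 for each row, row after row: the shift along the tool's x, y, z in mm, then the turn about the tool's z in degrees, then the opening in per cent of the stroke, from 0 (shut) to 100 (fully open). In form: [tx, ty, tz, yaw, fingers, tx, ty, tz, yaw, fingers, ...]. A call has exactly 10 rows; each row is the pose to reach, as a shift and turn from the pose commanded when the call began, along the tool's axes at that moment; what a row does not reach only later rows make up. A row lasts 1/10 s, in which the tool goes at most 50 mm and 8.59 degrees, less where a joint would pass 70% of its speed; a pose out of reach is approached as far as the arm can. A call with a gripper value outside its range is refused whole. The fingers move at their own pace and stop on an object; the grip force is fixed at half the most. Time passes only in rows, so rows that repeat a pose let the fingers close, or fill a call up. It gives the time, the measured TCP pose, the force and the opening at its end, in the units of the state.
- status.state(): the state, without advancing time (a new reading comes with each control period).
- vision.grab_frame(name): name is "scene" or "side" or "wrist"; returns (picture, depth): 480x640x3 uint8, red, green, blue; 480x640 float32, m along the optical axis (not along the pixel's ray), 0 where there is no reading.
- vision.get_calibration(name): a dict with "camera_matrix" (3x3 intrinsics, pixels), "R" (3x3) and "t" (3): a world point X has camera coordinates R X + t. Camera axes: x right, y down, z forward; pixel columns grow to the right and rows downward; lengths in m; the calibration is good to about 2 mm. The wrist camera is an equidistant fisheye: a pixel r from the principal point sees the ray r / f radians off the axis. A picture is of the moment at which its call begins: read the wrist's pose just before it. get_calibration takes no time and is no camera call; for the wrist camera it gives the pose at the moment of the call.
- order.job_done(): hands the job in, once; it reports no verdict.
Trained networks look in the newest picture that a camera, given by its name, has taken for a name from the list of things; names that differ only in an ending like _2 or _b are one class to them, and where a whole thing is asked for, a point or a joint stands for the part that bears it (a point fixed in the world has none). Each returns a list of dicts, best first, with "confidence" (0 to 1); they miss things now and then, are a little off and sometimes report something else, mostly with a low value. They report only what shows in the picture. A call takes as long as a camera call. They do not tell look-alikes from the thing itself.
- regions_of(camera, name): "region" (480x640 bool, what is visible of it) and "extent" ([centre column, centre row, width, height] in pixels, round what is visible of it).
The state is a dict: "time": time; "joint_pos": joint angles; "joint_vel": joint speeds; "joint_efforts": joint torques, N m; "tool_pos": TCP position; "tool_rot": TCP orientation; "contact_force": force on the tool from outside, world axes, zero at the start; "ft_torque": the same for the moment, N m; "gripper_width": opening from 0.0 (shut) to 1.0 (fully open).
Only numpy, scipy, OpenCV 4.12 (cv2) and the standard library are available. Lean on these libraries where they do the work, as an engineer would, in place of code of your own. Each camera call takes 0.05 s, during which the arm holds its last target. There are 200 camera calls.

## Task

Put the loose metal pulley away under the bench riser. First stand it upright on its rim on the open bench in front of the riser, clear of the shelf and in line with the steel parking bracket underneath, and let go of it; then roll it forward on its rim along the bench, over the low sill and into the bracket, so that it stays parked upright between the sill and the stop plate. It must never fall flat, and the bottles, the tin and the timer on the bench stay where they are.

Things in the scene. Friction and masses are not known exactly. Their poses are not given: they have to be found in the camera images.
- pulley: the spare pulley, a grooved wheel of bare aluminium, 70 mm in diameter and 22 mm wide (two rims, each 4 mm wide, with a groove between), about 0.15 kg, standing on its rim on the bench at the start. It can be pinched across its 22 mm from above. Origin: its centre, 35 mm above the bench when it stands; its y axis is the axle, horizontal while it stands
- rim_mark (a point): a point on the circumference of the pulley at mid width, uppermost at the start; it turns with the pulley
- riser: the bench riser, a fixed low shelf on four posts with a parking bracket of dark bare steel under it. Origin on the bench at the parking spot; x axis: the way the pulley is rolled in (roughly to the robot's left), y to its left (roughly towards the robot), z up. Posts 12 mm square at x = -60 and +90, y = -130 and +130 mm
- parking_spot (a point): where the centre of the pulley is when it is parked: in the riser's frame x = 0, y = 0, 35 mm above the bench. The parked pulley has about 4 mm of play along x between sill and stop plate, and 3.5 mm to each cheek
- stop_plate (a point): middle of the top edge of the bracket's upright stop plate, on the face that the pulley meets (x = +36 mm in the riser's frame, 55 mm above the bench). From it two cheeks, 30 mm high, with inside faces at y = -14.5 and +14.5 mm, run to x = -8 mm and then flare to about y = -23 and +23 mm at x = -22 mm
- sill (a point): middle of the crest of the half-round sill that lies across the bench between the cheeks: x = -18 mm in the riser's frame, 3 mm high, 8 mm wide. In front of the sill and the flares the bench is bare
- shelf_front_edge (a point): middle of the lower edge of the riser's shelf board on the side where the pulley goes in, 75 mm before the parking spot, 160 mm above the bench. The board is 12 mm thick, 280 mm wide (y) and reaches from x = -75 to +105 mm in the riser's frame; a vial rack and a bottle fixed on it, behind x = +15 mm, reach up to 305 mm above the bench
- rinse_bottle: bystander: screw-cap bottle with a blue cap, 60 mm in diameter, 115 mm high; origin at the centre of its underside
- big_bottle: bystander: larger screw-cap bottle, 68 mm in diameter, 135 mm high; origin at the centre of its underside
- flat_tin: bystander: round tin, 56 mm in diameter, 28 mm high; origin at the centre of its underside
- bench_timer: bystander: white bench timer, 60 x 66 x 21 mm; origin at the centre of its underside
There are look-alikes about, which are no part of the job. Leave any blue, purple or yellow look-alike of the pulley alone.

How it is judged:
On the way, in this order (a step that is already met when the one before it is completed fails the run):
1. the pulley stands released on its rim on the bench, its centre 112 to 300 mm before the parking spot, within 15 mm of the bracket's middle line and 15 degrees of its direction (x of pulley in the frame of parking_spot between -0.3 and -0.112 m and y of pulley in the frame of parking_spot between -0.015 and 0.015 m and angle between the y axis of pulley and the y axis of riser, either way round below 0.262 rad and height (world z) of pulley below 0.038 m and contact force between the fingers and pulley below 0.05 N and linear speed of pulley below 0.02 m/s), for 0.2 s.
2. the pulley has turned about half a turn: the rim point first uppermost is within 20 mm of the bench, with the pulley on its rim on the bench, within 20 mm and 17 degrees of the line (height (world z) of rim_mark below 0.02 m and height (world z) of pulley below 0.042 m and y of pulley in the frame of parking_spot between -0.02 and 0.02 m and angle between the y axis of pulley and the y axis of riser, either way round below 0.3 rad).
At the end, for the whole second after the job is handed in: The pulley rests upright on its rim on the bench in the bracket, between sill and stop plate: its centre within 8 mm (horizontally) of the parking spot, not riding on the sill (centre under 38 mm high), its axle within 15 degrees of square to the lane, at rest (horizontal distance between pulley and parking_spot below 0.008 m and height (world z) of pulley below 0.038 m and angle between the y axis of pulley and the y axis of riser, either way round below 0.26 rad and linear speed of pulley below 0.01 m/s); the robot touches nothing.
It fails at once if the pulley falls or leans more than 35 degrees from upright (angle between pulley's own y axis and vertical below 0.96 rad or angle between pulley's own y axis and vertical above 2.18 rad).
It fails at once if a bystander on the bench is moved by more than 20 mm (distance of any of rinse_bottle, big_bottle, flat_tin, bench_timer from where it was at the start of the episode above 0.02 m).
It also fails if it takes over 64 s, if anything falls off the work surface, if the arm or the gripper's body presses on something with over 40 N, if the wrist force passes 120 N, or if a joint passes its speed limit or range.

## Working session

There is one attempt and no reset: what is moved stays moved. The work goes in short steps, Python scripts to look and compute and a shell command to move; the robot and the scene stay as the last step left them, time stands still between calls to the robot, and variables do not carry over. Pictures are saved under pics/ and viewed, on a budget of 10 in all, crops included, one or two more only if the job needs it, and the job is handed in when it is done.

```bash
mkdir -p pics; cat > h.py <<'E'
import numpy as np, cv2
from plant import status, vision, order, regions_of, manip
from scipy.spatial.transform import Rotation as Ro
def grab(n,save=None):
    c=vision.get_calibration(n); im,d=vision.grab_frame(n)
    if save: cv2.imwrite('pics/'+save,im[:,:,::-1])
    return im,d,c
def cloud(d,c,wrist=False):
    K=np.array(c['camera_matrix']);v,u=np.mgrid[:480,:640]
    x=(u-K[0,2])/K[0,0];y=(v-K[1,2])/K[1,1]
    if wrist:
        r=np.hypot(x,y)+1e-9;s=np.tan(np.minimum(r,1.5))/r;x=x*s;y=y*s
    P=np.stack([x*d,y*d,d],-1)
    return (P-np.array(c['t']).ravel())@np.array(c['R'])  # R^T(P-t)
def tool():
    s=status.state();q=s['tool_rot'];R=Ro.from_quat([q[1],q[2],q[3],q[0]]).as_matrix();return np.array(s['tool_pos']),R,s
E
python3 - <<'E'
from h import *
print(status.state(), manip.tcp_to_grasp)
for n in ['scene','side','wrist']:
    im,d,c=grab(n,n+'0.png');print(n,np.round(c['camera_matrix'],1).tolist(),np.round(c['R'],3).tolist(),np.round(c['t'],3))
    P=cloud(d,c,n=='wrist')
    np.savez('/tmp/'+n,im=im,P=P,d=d)
    for t in ['pulley','riser','rinse_bottle','big_bottle','flat_tin','bench_timer']:
        for r in regions_of(n,t):
            m=r['region']&(d>0)
            print(n,t,round(r['confidence'],2),np.round(r['extent']).astype(int),m.sum(),np.round(np.median(P[m],0),3) if m.any() else '',np.round(np.percentile(P[m],[3,97],axis=0),3).tolist() if m.any() else '')
a=cv2.imread('pics/scene0.png');b=cv2.imread('pics/side0.png');w=cv2.imread('pics/wrist0.png')
E
```

```text
{'time': 0.0, 'joint_pos': array([-1.18988510e-01,  5.33869515e-02,  1.61428493e+00,  5.34710408e-05,
        1.47600009e+00, -1.19012554e-01]), 'joint_vel': array([-0.0009529 ,  0.00065863,  0.00129514, -0.00062768, -0.00023065,
        0.00100465]), 'joint_efforts': array([ 2.70554956e-04, -3.93670499e+01, -3.70175600e+01, -1.62778279e-04,
        6.93513779e-03, -6.06393527e-06]), 'tool_pos': array([6.24382358e-01, 9.64223771e-05, 2.30049781e-01]), 'tool_rot': array([-8.33679307e-04,  7.07099707e-01,  7.07113091e-01, -6.21755296e-04]), 'contact_force': array([-1.44399706,  0.47005594,  0.30187364]), 'ft_torque': array([-0.03881503, -0.00419635,  0.02768524]), 'gripper_width': 1.0008556146346264} -0.0187
scene [[599.2, 0.0, 317.9], [0.0, 599.2, 237.9], [0.0, 0.0, 1.0]] [[0.701, -0.713, 0.024], [-0.419, -0.438, -0.796], [0.577, 0.548, -0.605]] [-0.453  0.26   0.868]
scene pulley 0.93 [412 332  34  45] 1043 [ 0.521 -0.334  0.046] [[0.496, -0.34, 0.008], [0.557, -0.319, 0.071]]
scene pulley 0.93 [475 319  24  42] 628 [ 0.613 -0.384  0.055] [[0.596, -0.398, 0.01], [0.657, -0.371, 0.071
[... 2544 characters left out ...]
151, 0.196]]
wrist rinse_bottle 0.73 [440 321  72  59] 1213 [ 0.737 -0.103  0.03 ] [[0.726, -0.137, 0.001], [0.778, -0.093, 0.079]]
wrist rinse_bottle 0.42 [241 102 448 205] 82088 [0.589 0.099 0.172] [[0.444, 0.045, 0.171], [0.697, 0.151, 0.196]]
wrist big_bottle 0.79 [409 404  40  31] 874 [ 0.733 -0.24   0.024] [[0.716, -0.261, 0.005], [0.761, -0.235, 0.053]]
wrist flat_tin 0.74 [240 103 451 206] 81724 [0.589 0.1   0.172] [[0.445, 0.045, 0.171], [0.696, 0.151, 0.196]]
wrist flat_tin 0.64 [206 380  16  24] 203 [ 0.489 -0.21   0.024] [[0.483, -0.224, 0.0], [0.492, -0.2, 0.029]]
wrist bench_timer 0.67 [152 440  27  34] 449 [ 0.375 -0.336  0.018] [[0.359, -0.374, 0.008], [0.388, -0.314, 0.022]]
```

View pics/scene0.png

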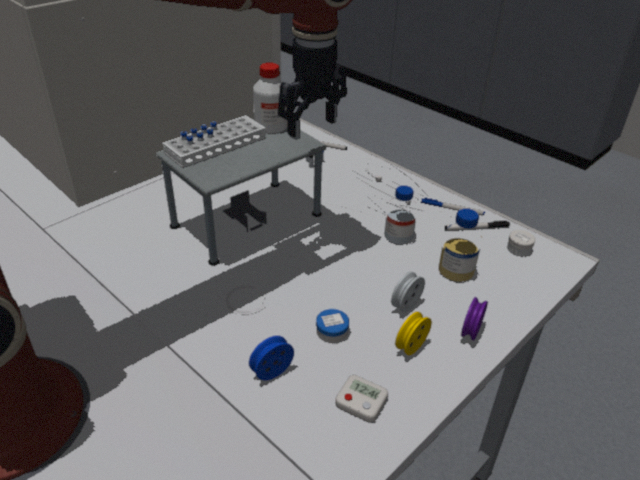

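View pics/side0.png

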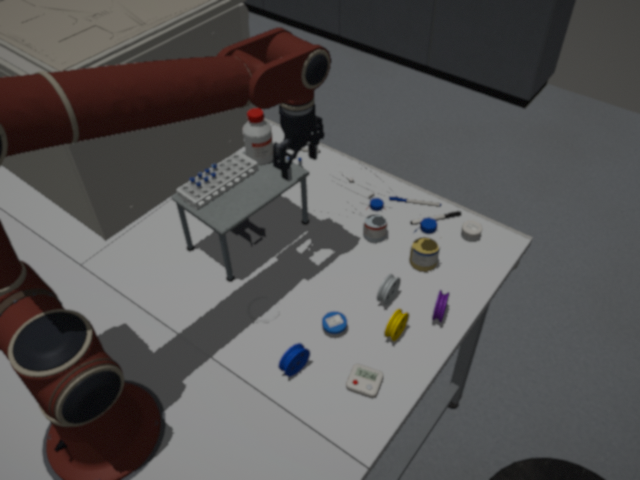

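The scene view shows the bare aluminium pulley at about (408,292), with blue, yellow and purple look-alikes around it. The bracket is under the shelf at about (245,205). The side view agrees, with the pulley at about (388,290).

```bash
python3 - <<'E'
from h import *
pts=[]
for n in ['scene','side','wrist']:
    z=np.load(f'/tmp/{n}.npz');P=z['P'];ok=z['d']>0
    m=ok&(abs(P[...,2]-.172)<.006)&(P[...,0]>.35)&(P[...,0]<.8)&(P[...,1]>-.05)&(P[...,1]<.3)
    k=cv2.morphologyEx(m.astype('uint8'),cv2.MORPH_OPEN,np.ones((3,3)))>0
    Q=P[k];r=cv2.minAreaRect((Q[:,:2]*1000).astype('float32'));print(n,len(Q),Q[:,2].mean(),r,cv2.boxPoints(r).round().tolist())
    # bracket: points below shelf low
    b=ok&(P[...,2]>.01)&(P[...,2]<.065)&(P[...,0]>.47)&(P[...,0]<.65)&(P[...,1]>.06)&(P[...,1]<.2)
    if b.any(): print(' bracket',b.sum(),np.percentile(P[b],[2,50,98],axis=0).round(3).tolist())
    if n!='wrist':
        for cc in [(.602,-.26)]:
            q=ok&(np.hypot(P[...,0]-cc[0],P[...,1]-cc[1])<.055)&(P[...,2]>.006)&(P[...,2]<.08)
            t=q&(P[...,2]>.055)
            for mm in (q,t):
                r=cv2.minAreaRect((P[mm][:,:2]*1000).astype('float32'));print(' pulley',mm.sum(),[np.round(a,1) for a in r],P[mm].mean(0).round(3),P[mm][:,2].max().round(3),cv2.boxPoints(r).round().tolist())
E
```

```text
scene 4540 0.17333646432862437 ((567.1741943359375, 132.67864990234375), (181.4800262451172, 282.4491271972656), 84.13056945800781) [[417.0, 57.0], [698.0, 28.0], [717.0, 209.0], [436.0, 237.0]]
 bracket 619 [[0.542, 0.1, 0.011], [0.573, 0.155, 0.029], [0.59, 0.162, 0.057]]
 pulley 914 [array([ 601.4, -261.9]), array([72.1, 25. ]), np.float64(0.1)] [ 0.596 -0.265  0.044] 0.073 [[565.0, -250.0], [565.0, -274.0], [637.0, -274.0], [637.0, -249.0]]
 pulley 328 [array([ 600.8, -261.3]), array([57.6, 24.5]), np.float64(1.2)] [ 0.596 -0.262  0.064] 0.073 [[572.0, -250.0], [572.0, -274.0], [630.0, -273.0], [629.0, -248.0]]
side 3619 0.17233784576982775 ((570.072998046875, 130.19659423828125), (181.61878967285156, 284.2063903808594), 83.2481689453125) [[418.0, 57.0], [701.0, 23.0], [722.0, 204.0], [440.0, 237.0]]
 bracket 270 [[0.545, 0.099, 0.011], [0.58, 0.137, 0.023], [0.592, 0.159, 0.033]]
 pulley 481 [array([ 600.6, -267.7]), array([64.4, 59.6]), np.float64(38.1)] [ 0.598 -0.266  0.046] 0.074 [[557.0, -264.0], [594.0, -311.0], [644.0, -271.0], [608.0, -224.0]]
 pulley 203 [array([ 601.9, -263.1]), array([60.1, 23.4]), np.float64(0.3)] [ 0.599 -0.263  0.064] 0.074 [[572.0, -252.0], [572.0, -275.0], [632.0, -275.0], [632.0, -251.0]]
wrist 75087 0.1721239263348281 ((566.68896484375, 106.49696350097656), (123.8028793334961, 280.3480529785156), 84.94105529785156) [[422.0, 57.0], [701.0, 32.0], [712.0, 156.0], [433.0, 181.0]]
```

```bash
python3 -m crank '[-25,-2,10,8,100, -60,-5,20,16,100, -100,-9,30,24,100, -140,-12,40,32,100, -180,-16,50,40,100, -220,-20,60,48,100, -245,-22,70,56,100, -258,-23,75,64,100, -262,-23,80,72,100, -262,-23,80,80,100]'
python3 - <<'E'
from h import *
p,R,s=tool();print(p,R.round(3).tolist())
im,d,c=grab('wrist','w1.png');P=cloud(d,c,True)
for r in regions_of('wrist','pulley'):
    m=r['region']&(d>0);print(round(r['confidence'],2),r['extent'],P[m].mean(0).round(3))
q=(d>0)&(np.hypot(P[...,0]-.602,P[...,1]+.262)<.06)&(P[...,2]>.055)&(P[...,2]<.08)
r=cv2.minAreaRect((P[q][:,:2]*1000).astype('float32'));print(q.sum(),r,cv2.boxPoints(r).round().tolist())
E
```

```text
time: 2.05
tool_pos: [0.6013, -0.2628, 0.15]
tool_rot: [-0.0, 0.997, 0.084, -0.001]
contact_force: [-0.7, -0.1, -0.4]
gripper_width: 0.999
[ 0.60125377 -0.2628426   0.15004769] [[0.986, 0.166, -0.002], [0.166, -0.986, 0.001], [-0.001, -0.001, -1.0]]
0.82 [320.6, 234.2, 48.7, 99.9] [ 0.61  -0.263  0.06 ]
0.79 [386.1, 333.2, 48.9, 89.6] [ 0.537 -0.328  0.048]
0.72 [481.4, 224.3, 61.6, 95.2] [ 0.633 -0.377  0.046]
2501 ((603.3236083984375, -263.00372314453125), (57.60836410522461, 22.484098434448242), 1.6613707542419434) [[574.0, -253.0], [575.0, -275.0], [632.0, -273.0], [632.0, -251.0]]
```

View pics/w1.png

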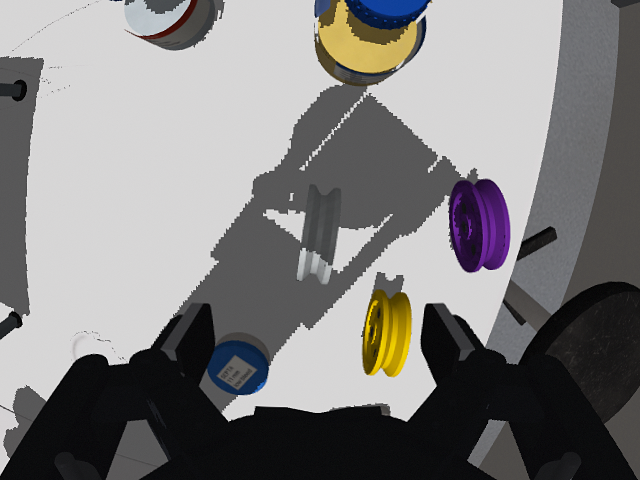

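The wrist view shows the grey pulley at (320,234), centred between the open fingers, and the yellow one at (386,333) is clear of them. I'll go down and grip.

```bash
python3 -m crank '[1,0,25,8,100, 1,0,60,8,100, 1,0,90,8,100, 1,0,112,8,80, 1,0,124,8,70, 1,0,126,8,70, 1,0,126,8,0, 1,0,126,8,0, 1,0,126,8,0, 1,0,126,8,0]'
python3 - <<'E'
from h import *
print(tool()[2]['gripper_width'])
E
```

```text
time: 3.15
tool_pos: [0.6042, -0.2625, 0.0274]
tool_rot: [0.001, 1.0, 0.018, 0.001]
contact_force: [-0.7, -0.4, 4.0]
gripper_width: 0.252
0.25165150403761827
```

```bash
python3 -m crank '[0,0,-20,0,0, -3,-10,-35,-9,0, -10,-30,-35,-17,0, -18,-55,-35,-25,0, -26,-80,-35,-33,0, -34,-105,-35,-41,0, -42,-130,-35,-49,0, -48,-150,-35,-57,0, -53,-162,-35,-65,0, -53,-162,-35,-73,0]'
python3 -m crank '[0,0,0,-4,0, 0,0,0,-8,0, 0,0,0,-9.6,0, 0,0,0,-9.6,0, 0,0,0,-9.6,0, 0,0,0,-9.6,0, 0,0,0,-9.6,0, 0,0,0,-9.6,0, 0,0,0,-9.6,0, 0,0,0,-9.6,0]'
python3 - <<'E'
from h import *
p,R,s=tool();print(p,R.round(3).tolist())
im,d,c=grab('wrist','w2.png');P=cloud(d,c,True);np.savez('/tmp/w2',P=P,im=im,d=d)
b=(d>0)&(P[...,2]>.015)&(P[...,2]<.08)&(P[...,0]>.47)&(P[...,0]<.68)&(P[...,1]>.03)&(P[...,1]<.2)
print(b.sum())
if b.any():print(np.percentile(P[b],[2,25,50,75,98],axis=0).round(3).tolist())
e=(d>0)&(abs(P[...,2]-.166)<.012)&(P[...,1]>0)&(P[...,1]<.25)
r=cv2.minAreaRect((P[e][:,:2]*1000).astype('float32'));print(e.sum(),r,cv2.boxPoints(r).round().tolist())
E
```

```text
time: 4.15
tool_pos: [0.5432, -0.1, 0.0599]
tool_rot: [-0.001, 0.791, 0.612, -0.0]
contact_force: [0.8, -0.4, -3.1]
gripper_width: 0.255
time: 5.15
tool_pos: [0.5443, -0.1018, 0.0603]
tool_rot: [-0.0, 0.74, 0.673, -0.0]
contact_force: [-0.2, -0.8, -0.8]
gripper_width: 0.249
[ 0.54431662 -0.10175772  0.06027706] [[0.094, 0.996, -0.0], [0.996, -0.094, 0.0], [0.0, -0.0, -1.0]]
0
0 ((0.0, 0.0), (0.0, 0.0), 0.0) [[0.0, 0.0], [0.0, 0.0], [0.0, 0.0], [0.0, 0.0]]
```

View pics/w2.png

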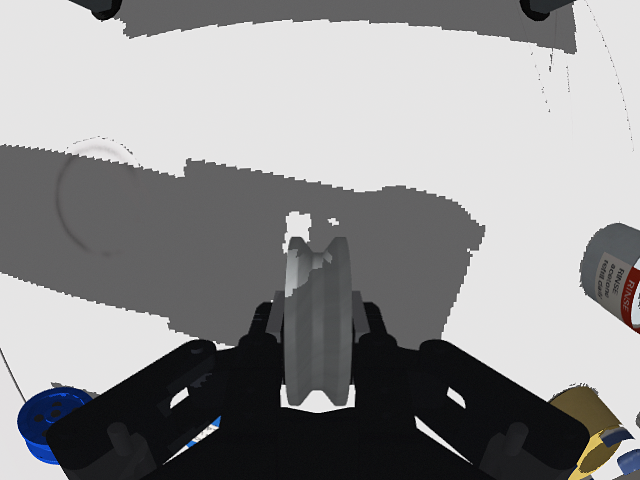

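The wrist view shows the pulley held at (318,320). The riser's front post feet are at (105,10) and (535,10), so they are level and centred on column 320. That puts the pulley on the lane within about 2 mm. Next I'll lower it.

```bash
python3 -m crank '[0,0,8,0,0, 0,0,16,0,0, 0,0,22,0,0, 0,0,27,0,0, 0,0,30,0,0, 0,0,32,0,0, 0,0,33,0,0, 0,0,33,0,0, 0,0,33,0,0, 0,0,33,0,0]'
```

```text
time: 6.2
tool_pos: [0.5445, -0.1018, 0.0275]
tool_rot: [0.0, 0.74, 0.673, 0.0]
contact_force: [0.1, 0.2, -0.8]
gripper_width: 0.25
```

```bash
python3 -m crank '[0,0,0.5,0,0, 0,0,1,0,0, 0,0,1.5,0,0, 0,0,1.5,0,0, 0,0,1.5,0,28, 0,0,1.5,0,32, 0,0,1.5,0,40, 0,0,1.5,0,50, 0,0,1.5,0,60, 0,0,1.5,0,60]'
```

```text
time: 7.2
tool_pos: [0.5443, -0.1018, 0.0257]
tool_rot: [-0.0, 0.74, 0.673, -0.0]
contact_force: [-0.4, -0.3, 0.2]
gripper_width: 0.598
```

```bash
python3 -m crank '[0,0,-15,0,60, 0,0,-40,0,60, 0,0,-70,0,60, 0,0,-95,0,60, 0,0,-100,0,60, -30,0,-100,0,40, -60,0,-100,0,20, -80,0,-100,0,0, -85,0,-100,0,0, -85,0,-100,0,0]'
python3 - <<'E'
from h import *
p,R,s=tool();print(p,R.round(3).tolist(),s['gripper_width'])
im,d,c=grab('wrist','w3.png');P=cloud(d,c,True);np.savez('/tmp/w3',P=P,im=im,d=d)
q=(d>0)&(np.hypot(P[...,0]-.545,P[...,1]+.102)<.06)&(P[...,2]>.05)&(P[...,2]<.08)
r=cv2.minAreaRect((P[q][:,:2]*1000).astype('float32'));print(q.sum(),r,cv2.boxPoints(r).round().tolist(),P[q][:,2].max())
e=(d>0)&(abs(P[...,2]-.172)<.006)&(P[...,1]>0)&(P[...,1]<.3)
r=cv2.minAreaRect((P[e][:,:2]*1000).astype('float32'));print(e.sum(),r,cv2.boxPoints(r).round().tolist())
for sx in (.43,.69):
    b=(d>0)&(P[...,2]>.005)&(P[...,2]<.1)&(abs(P[...,0]-sx)<.04)&(P[...,1]>.02)&(P[...,1]<.12)
    if b.any():print('post',b.sum(),np.percentile(P[b],[5,50,95],axis=0).round(3).tolist())
E
```

```text
time: 8.2
tool_pos: [0.5359, -0.1865, 0.1252]
tool_rot: [-0.001, 0.74, 0.673, -0.0]
contact_force: [-0.4, -0.3, 0.1]
gripper_width: 0.005
[ 0.53593553 -0.18654825  0.12524406] [[0.095, 0.995, -0.001], [0.995, -0.095, 0.001], [0.001, -0.001, -1.0]] 0.00484032716908372
3920 ((544.5542602539062, -103.53865051269531), (62.686973571777344, 22.46263313293457), 84.99532318115234) [[531.0, -134.0], [553.0, -136.0], [558.0, -73.0], [536.0, -71.0]] 0.07172067385525834
0 ((0.0, 0.0), (0.0, 0.0), 0.0) [[0.0, 0.0], [0.0, 0.0], [0.0, 0.0], [0.0, 0.0]]
```

View pics/w3.png

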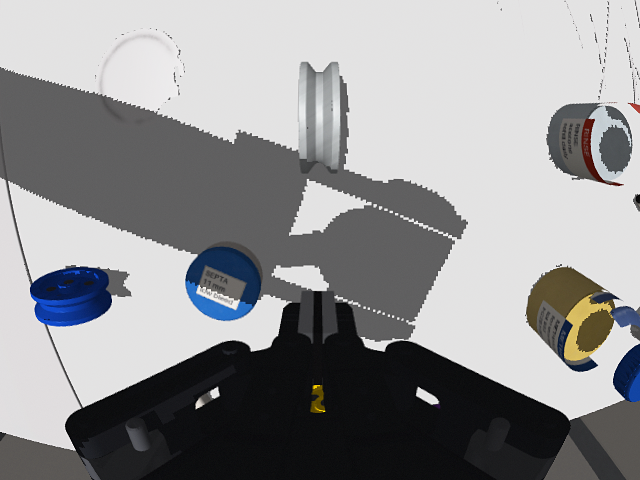

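The wrist view shows the pulley standing free at (320,115), aligned with the image column. The tin at (225,280) is clear to the left of the fingers. I'll check the lane line against the bracket and the post feet, using data I already have.

```bash
python3 - <<'E'
from h import *
z=np.load('/tmp/w2.npz');P=z['P'];d=z['d']
for a in ((60,150),(500,580)):
    S=P[:22,a[0]:a[1]];D=d[:22,a[0]:a[1]];g=z['im'][:22,a[0]:a[1]].mean(-1)<60
    m=(D>0)&g;print('foot',m.sum(),np.percentile(S[m],[3,50,97],axis=0).round(3).tolist() if m.any() else '')
for ang in (5.3,):
  t=np.radians(90-ang);X=np.array([np.cos(t),np.sin(t)]);Y=np.array([-X[1],X[0]]);o=np.array([.566,.117])
  for n in('scene','side'):
    z=np.load(f'/tmp/{n}.npz');P=z['P'];ok=z['d']>0
    r=(P[...,:2]-o);x=r@X*1000;y=r@Y*1000;h=P[...,2]*1000
    m=ok&(abs(x)<60)&(abs(y)<60)&(h>6)&(h<62)
    print(n,m.sum())
    for lo,hi in((-30,-18),(-18,-8),(-8,10),(10,30),(30,55)):
        k=m&(x>lo)&(x<hi)
        if k.any():print(' x',lo,hi,k.sum(),'y',np.percentile(y[k],[2,25,50,75,98]).round(1),'h',h[k].max().round(1))
    k=m&(h>36);print(' plate',k.sum(),'x',np.percentile(x[k],[2,50,98]).round(1) if k.any() else '','y',np.percentile(y[k],[2,98]).round(1) if k.any() else '')
    for px,py in((-60,-130),(-60,130),(90,130),(90,-130)):
        k=ok&(h>15)&(h<150)&(abs(x-px)<20)&(abs(y-py)<20)
        if k.sum()>10:print(' post',px,py,k.sum(),np.percentile(x[k],[3,97]).round(1),np.percentile(y[k],[3,97]).round(1))
E
```

```text
foot 613 [[0.427, 0.062, 0.001], [0.435, 0.067, 0.007], [0.442, 0.071, 0.03]]
foot 683 [[0.681, 0.039, 0.001], [0.688, 0.043, 0.008], [0.696, 0.049, 0.032]]
scene 697
 x -30 -18 7 y [-22.1 -21.8 -20.4  25.   25.4] h 33.2
 x -18 -8 70 y [-24.8 -21.8 -19.7  15.6  24.9] h 34.3
 x -8 10 109 y [-19.4 -16.  -14.2  16.4  18.6] h 34.9
 x 10 30 119 y [-17.5 -15.1 -13.7  16.4  18.7] h 34.3
 x 30 55 389 y [-21.  -12.2  -0.2  15.1  22.6] h 59.2
 plate 175 x [37.7 41.6 45.3] y [-22.6  22.6]
 post -60 -130 419 [-62.9 -50. ] [-135.8 -122.5]
 post -60 130 492 [-63.2 -50.8] [124.1 136.2]
 post 90 130 424 [86.1 99.7] [124.  136.4]
 post 90 -130 82 [ 86.2 101. ] [-135.5 -123.1]
side 324
 x -30 -18 7 y [-52.5 -30.   -7.7  20.3  21.8] h 25.2
 x -18 -8 49 y [-31.4 -25.1 -21.9  10.2  21.2] h 35.3
 x -8 10 71 y [-22.  -19.2 -16.1  14.5  17. ] h 33.2
 x 10 30 83 y [-21.3 -18.3  10.6  13.8  17.6] h 32.9
 x 30 55 112 y [-21.2 -15.5  -2.4  13.8  20.1] h 35.0
 plate 0 x  y 
 post -60 -130 247 [-65.1 -51.4] [-139.3 -124.6]
 post -60 130 278 [-64.1 -52.3] [121.3 133.9]
 post 90 130 256 [84.8 98.6] [121.6 133.8]
```

```bash
python3 - <<'E'
from h import *
print(status.state()['joint_pos'].round(3),status.state()['time'])
E
```

```text
[-4.650e-01  6.000e-03  1.843e+00  1.000e-03  1.294e+00 -3.710e-01] 8.25
```

The camera sticks out about 73 mm ahead of the tool, at about shelf height. I'll turn the hand half a turn so the camera trails and the push can go farther.

```bash
python3 -m crank '[0,0,0,8,12, 0,0,0,16,12, 0,0,0,24.5,12, 0,0,0,33,12, 0,0,0,41.5,12, 0,0,0,50,12, 0,0,0,58.5,12, 0,0,0,67,12, 0,0,0,75.5,12, 0,0,0,84,12]'
python3 -m crank '[0,0,0,8.5,12, 0,0,0,17,12, 0,0,0,25.5,12, 0,0,0,34,12, 0,0,0,42.5,12, 0,0,0,51,12, 0,0,0,59.5,12, 0,0,0,68,12, 0,0,0,76.5,12, 0,0,0,85,12]'
python3 -m crank '[0,0,0,8,12, 0,0,0,11,12, 0,0,0,11,12, 0,0,0,11,12, 0,0,0,11,12, 0,0,0,11,12, 0,0,0,11,12, 0,0,0,11,12, 0,0,0,11,12, 0,0,0,11,12]'
python3 - <<'E'
from h import *
p,R,s=tool();print(p,R.round(3).tolist(),s['gripper_width'],s['joint_pos'].round(2))
v=np.array([.5445,-.1032])-p[:2];print('pulley in tool xy mm',(R[:2,:2].T@v*1000).round(1))
E
```

```text
time: 9.25
tool_pos: [0.5364, -0.1849, 0.1255]
tool_rot: [-0.0, 1.0, 0.003, -0.0]
contact_force: [0.4, -0.2, 0.6]
gripper_width: 0.12
time: 10.25
tool_pos: [0.5364, -0.1849, 0.1255]
tool_rot: [-0.0, 0.739, -0.673, -0.0]
contact_force: [-0.4, -0.6, -0.9]
gripper_width: 0.121
time: 11.25
tool_pos: [0.5363, -0.1864, 0.1258]
tool_rot: [0.0, -0.673, 0.74, 0.0]
contact_force: [-0.3, 0.2, 0.7]
gripper_width: 0.117
[ 0.53633865 -0.18644832  0.12579528] [[-0.094, -0.996, -0.0], [-0.996, 0.094, 0.0], [-0.0, 0.0, -1.0]] 0.11718783092881978 [-0.47  0.01  1.84  0.    1.29  2.77]
pulley in tool xy mm [-83.6  -0.3]
```

```bash
python3 -m crank '[0,0,35,0,12, 0,0,70,0,12, 0,0,95,0,12, 0,0,102,0,12, 0,0,102,0,12, -8,0,102,0,12, -18,0,102,0,12, -25,0,102,0,12, -26,0,102,0,12, -26,0,102,0,12]'
python3 - <<'E'
from h import *
im,d,c=grab('wrist','w4.png');im,d,c=grab('scene','s4.png');P=cloud(d,c)
q=(d>0)&(np.hypot(P[...,0]-.545,P[...,1]+.103)<.05)&(P[...,2]>.05)&(P[...,2]<.08)
print(q.sum(),cv2.minAreaRect((P[q][:,:2]*1000).astype('float32')))
cv2.imwrite('pics/s4c.png',cv2.resize(im[120:330,180:460,::-1],None,fx=2.8,fy=2.8))
E
```

```text
time: 12.25
tool_pos: [0.5392, -0.1601, 0.0244]
tool_rot: [0.0, -0.673, 0.739, -0.0]
contact_force: [-0.5, -0.5, -0.3]
gripper_width: 0.12
106 ((542.2338256835938, -111.72956085205078), (79.1303939819336, 28.49781036376953), 80.015869140625)
```

View pics/s4c.png

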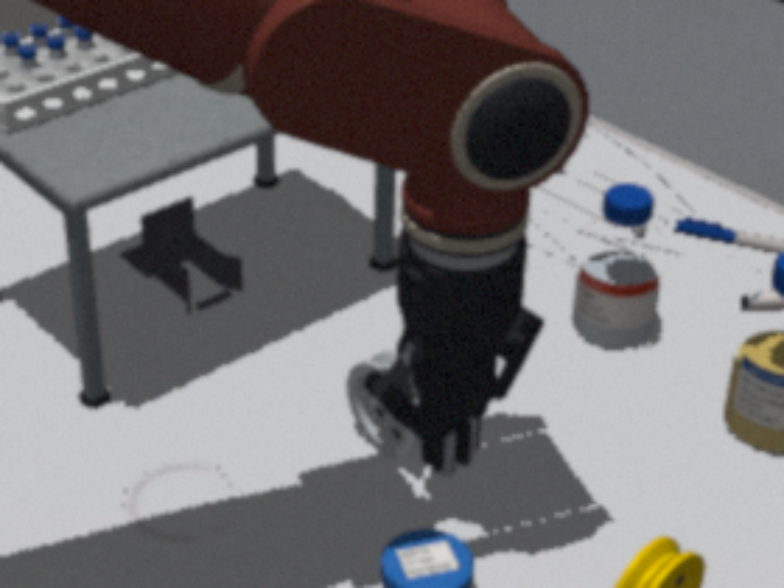

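The crop shows the hand behind the standing pulley, with the bracket and sill dead ahead under the shelf at about (190,270). The wrist housing sits above shelf height. Now the push.

```bash
python3 -m crank '[-8,0,0,0,12, -26,0,0,0,12, -54,0,0,0,12, -92,0,0,0,12, -133,0,0,0,12, -136,0,0,0,12, -130,0,0,0,12, -120,0,0,0,12, -120,0,0,0,12, -120,0,0,0,12]'
python3 - <<'E'
from h import *
for n in('scene','side'):
    im,d,c=grab(n,n+'5.png');P=cloud(d,c)
    for r in regions_of(n,'pulley'):
        m=r['region']&(d>0);print(n,round(r['confidence'],2),r['extent'],P[m].mean(0).round(3))
im=cv2.imread('pics/scene5.png')
cv2.imwrite('pics/s5c.png',cv2.resize(im[120:330,140:420],None,fx=2.8,fy=2.8))
E
```

```text
time: 13.35
tool_pos: [0.55, -0.0426, 0.0238]
tool_rot: [0.0, -0.672, 0.741, 0.0]
contact_force: [-1.0, 0.6, -0.2]
gripper_width: 0.123
scene 0.84 [251.0, 211.3, 25.7, 34.5] [0.565 0.117 0.043]
scene 0.84 [411.7, 332.0, 35.6, 46.7] [ 0.524 -0.332  0.043]
scene 0.82 [270.6, 358.9, 45.8, 47.4] [ 0.326 -0.211  0.042]
side 0.84 [252.4, 226.9, 29.1, 30.9] [0.566 0.111 0.043]
side 0.71 [438.9, 305.4, 22.3, 31.0] [ 0.619 -0.385  0.055]
side 0.67 [397.3, 324.3, 26.6, 34.4] [ 0.525 -0.333  0.047]
side 0.58 [220.8, 194.9, 100.2, 170.8] [0.509 0.13  0.171]
side 0.55 [295.9, 358.6, 32.2, 35.9] [ 0.329 -0.212  0.044]
```

View pics/s5c.png

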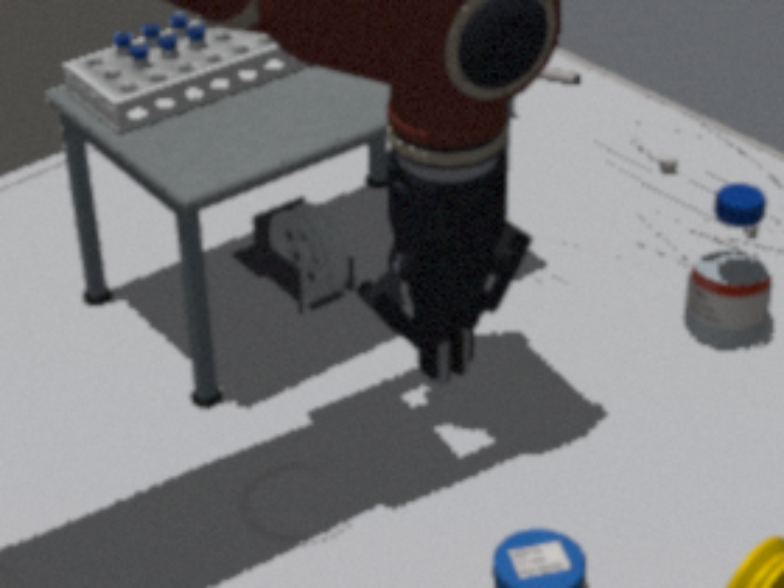

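The crop shows the pulley upright in the bracket at about (305,250). The hand is clear of it, so I'll back off and check where it has come to rest.

```bash
python3 -m crank '[20,0,0,0,12, 50,0,0,0,12, 80,0,-20,0,12, 110,0,-60,0,12, 120,0,-100,0,12, 120,0,-130,0,12, 120,0,-150,0,12, 120,0,-150,0,12, 120,0,-150,0,12, 120,0,-150,0,12]'
python3 - <<'E'
from h import *
t=np.radians(84.7);X=np.array([np.cos(t),np.sin(t)]);Y=np.array([-X[1],X[0]]);o=np.array([.5663,.1185])
for k in range(2):
  for n in('scene','side'):
    im,d,c=grab(n,f'{n}6.png');P=cloud(d,c)
    rs=[r for r in regions_of(n,'pulley') if r['confidence']>.5]
    for r in rs:
        m=r['region']&(d>0);Q=P[m]
        if Q[:,1].mean()<.05 or Q[:,2].mean()>.1: continue
        x=(Q[:,:2]-o)@X*1000;y=(Q[:,:2]-o)@Y*1000
        print(n,round(r['confidence'],2),'x',np.percentile(x,[3,97]).round(1),'y',np.percentile(y,[3,50,97]).round(1),'h',np.percentile(Q[:,2]*1000,[2,98]).round(1))
    for b in ['rinse_bottle','big_bottle','flat_tin','bench_timer']:
        if k==0:
            for r in regions_of(n,b)[:1]:
                m=r['region']&(d>0);print(n,b,round(r['confidence'],2),np.median(P[m],0).round(3))
im=cv2.imread('pics/scene6.png')
cv2.imwrite('pics/s6c.png',cv2.resize(im[160:260,190:320],None,fx=6,fy=6,interpolation=cv2.INTER_CUBIC))
print(status.state()['contact_force'])
E
```

```text
time: 14.55
tool_pos: [0.5377, -0.1599, 0.1715]
tool_rot: [-0.001, -0.673, 0.74, 0.002]
contact_force: [0.3, -0.2, -0.1]
gripper_width: 0.122
scene 0.87 x [-29.7  32.5] y [-10.1   5.4  12.1] h [ 8.7 71.9]
scene rinse_bottle 0.87 [ 0.743 -0.131  0.049]
scene big_bottle 0.85 [ 0.732 -0.276  0.057]
scene flat_tin 0.95 [ 0.454 -0.218  0.028]
scene bench_timer 0.55 [ 0.383 -0.346  0.019]
side 0.95 x [-32.6  28.5] y [-12.    2.2   9.6] h [ 9.2 70.9]
side rinse_bottle 0.82 [ 0.748 -0.13   0.048]
side big_bottle 0.68 [ 0.738 -0.275  0.057]
side bench_timer 0.91 [ 0.387 -0.347  0.018]
scene 0.8 x [-30.   31.7] y [-10.    5.3  12.1] h [ 8.8 71.1]
side 0.78 x [-32.3  28.8] y [-13.8   1.9   9.5] h [ 8.2 69.9]
[-0.63995666  0.24831553 -0.56558622]
```

View pics/s6c.png

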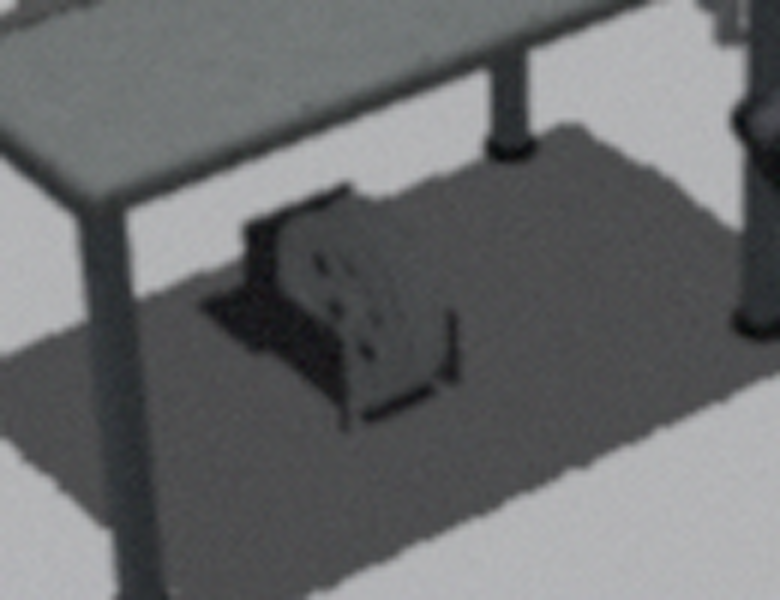

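The pulley is upright behind the sill, which shows at (400,400), and between the cheeks. Its centre is within about 2 mm of the parking spot, its top is at 70–72 mm, and two successive readings match, so it is at rest. The bystanders read as before. I'll hand it in.

```bash
python3 -c "
from plant import order
print(order.job_done())"
```

```text
the job is handed in; nothing more can be done
None
```

The pulley is parked upright in the bracket, between the sill and the stop plate, and the job is handed in. No verdict was reported.

**What I did:** I gripped the aluminium pulley, turned it to match the lane and released it standing about 220 mm before the parking spot. I then turned the hand half a turn so the camera trailed. Finally I pushed the pulley from behind at about 0.4 m/s and let go, so it rolled over the sill on its own.

**Last checks:**
- **Position:** the pulley's centre was within about 2 mm of the parking spot in the scene and side cameras.
- **Height:** its top read 70–72 mm, so it is not riding on the sill.
- **At rest:** two successive readings agreed within the noise.
- **Robot:** the hand was well clear, at about zero force.
- **Bystanders:** the bottles, tin and timer read within 4 mm of their first positions. The first scene-camera hit for the big bottle was actually the pulley, so only the side camera gives its before and after. The tin was re-found only in the scene camera.

**Not checked directly:** I never tracked the rim mark, so the half turn on the way is inferred from a roll of about 220 mm.

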